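Lay the hold-down bar over the tube rack and start its thumbscrew

TASK

Lay the loose hold-down bar across the two posts of the shaker, over the tube rack, so that it sits down in both saddles with its thumbscrew in the threaded post; set it down, do not drop it. Then start the coarse thread by hand: turn the thumbscrew backward (anticlockwise from above) until it drops off the end of the thread, then forward (clockwise) one full turn and no further, because the rack still has to be squared up before tightening. Finish holding the thumbscrew by its head, do not let go, and leave the petri dish, timer, beaker, notebook and marker where they are.

Things in the scene. Friction and masses are not known exactly. Their poses are not given: they have to be found in the camera images.
- shaker: low white benchtop shaker, 190 x 240 mm, fixed. Origin: centre of its underside; x along the line on which the bar goes (the panel with the dial looks to -x), z up. Aluminium platform 36 mm above the bench, with two aluminium posts 34 mm across, tops 103 mm above the bench: the threaded one at x = -60 mm, the plain one at x = +60 mm, the tube rack between them
- rack_top (a point): middle of the top of the white tube rack (62 x 176 x 64 mm, long side along the shaker's y, fixed on the platform), 100 mm above the bench. Two capped tubes stand in it at x = +15 mm, y = -67 and +67 mm from here; their caps reach 49 mm above this point
- bar_home (a point): where the bar's origin lies when the bar is home, 103 mm above the bench; the bar's x, y, z are then the shaker's. Each post top is a saddle open toward the rack: cheeks on both sides (27 mm apart) and an end stop (155.6 mm between the two stops) rise 6 mm above the post, then flare outward at about 45 degrees to 12 mm. Play about 1.5 mm each way
- post_mouth (a point): centre of the mouth of the threaded post, 103 mm above the bench, axes as the shaker's. A bore 21 mm wide with a right-hand square thread inside, lead 6 mm a turn, whose highest point is 4 mm below the mouth
- hold_down_bar: loose aluminium bar, 152 x 24 x 12 mm, about 0.2 kg, flat on the bench. Origin: centre of its underside; x along it, z up. On top a rib 10 mm wide, 2.5 mm high; at x = -60 mm a steel ferrule 25 mm across, top 24 mm above the underside, that carries the thumbscrew. The thumbscrew end goes on the threaded post
- bar_grip (a point): point in the bar near its centre of mass with the screw, x = -14 mm, 6 mm above its underside; grip here across the 24 mm width (along y). Axes as the bar's
- thumbscrew: captive steel thumbscrew, 0.09 kg, upright in the bar's ferrule, where it slides and turns with slight friction. On the bench it is pushed up; when the bar is lifted it falls and hangs 25 mm below the bar. Origin: its tip, z up along its axis. Thread 18 mm across, one turn, beginning 3 mm above the tip. Below the head is a hub 19 mm across, whose top is 50.5 mm above the tip
- screw_head (a point): centre of the thumbscrew's head, a black upright blade 40 mm long (x), 12 mm thick (y) and 22 mm high, 61 mm above the screw's tip; axes as the thumbscrew's. Grip across its y, either way round, with the fingertips above the hub (10.5 mm below this point)
- screw_turn (a joint): turn of the thumbscrew in the bar, rad, no stops; grows forward (clockwise from above). With the bar home the ends of the two threads pass each other at 0; it starts between 0.35 and 1.1. Between 0 and -0.4 (play) the screw, riding on the thread until then, falls 6 mm by its own weight once the grip is loosened (or by a light push). A full turn forward from there: about 6.28
- screw_out (a joint): how far the screw's tip stands below the bar's underside, m, 0 to 0.025. With the bar home: 0.007 to 0.009 while the screw rides on top of the thread (rising 1 mm a rad as it turns backward), 0.0125 after the drop. Turned forward, the thread draws it down 6 mm a turn (1 mm axial play), to about 0.019 after one turn: the grip must sink with it
- petri_dish: closed petri dish, 63 mm across, 14 mm high, loose bystander. Origin: centre of its underside
- timer: small bench timer, 58 x 66 x 18 mm, loose bystander. Origin: centre of its underside
- beaker: glass beaker, 51 mm wide, 68 mm high, loose bystander. Origin: centre of its underside
- notebook: dark notebook, 106 x 148 x 13 mm, loose bystander. Origin: centre of its underside
- marker: marker pen, 14 x 117 x 16 mm, loose bystander. Origin: centre of its underside
Not all that is in view belongs to the job. Several things have the shape of the hold_down_bar; the one meant has the colours described above.

How it is judged:
On the way, in this order (a step that is already met when the one before it is completed fails the run):
1. the bar lies home in both saddles, thumbscrew in the threaded post (z of hold_down_bar in the frame of shaker below 0.1045 m and horizontal distance between hold_down_bar and shaker below 0.004 m and angle between the z axis of hold_down_bar and the z axis of shaker, either way round below 0.03 rad and x of screw_head in the frame of shaker below -0.05 m), for 0.2 s.
2. the thumbscrew, turned backward, has dropped off the end of the thread (value of joint screw_turn between -2.6 and 0 rad and value of joint screw_out above 0.01 m and z of hold_down_bar in the frame of shaker below 0.1045 m), for 0.1 s.
At the end, for the whole second after the job is handed in: The bar lies in both saddles (within 1.5 mm of fully down, level within 0.03 rad, 4 mm sideways); the thumbscrew is held in its thread, 15.5 to 23.5 mm below the bar, turned forward 4.4 to 8.2 rad (0.7 to 1.3 turns) from the drop; the fingers hold its head with at least 1 N, still (all of step 1 and value of joint screw_turn between 4.4 and 8.2 rad and value of joint screw_out between 0.0155 and 0.0235 m and contact force between the fingers and thumbscrew above 1 N and distance between the grasp point and screw_head below 0.035 m and angular speed of thumbscrew below 0.3 rad/s); the arm keeps its last pose, push and grip.
It fails at once if the bar is let fall (linear speed of hold_down_bar above 0.5 m/s and contact force between the fingers and hold_down_bar below 0.05 N).
It fails at once if a bystander is pushed more than 3 cm (distance of any of petri_dish, timer, beaker, notebook, marker from where it was at the start of the episode above 0.03 m).
It also fails if it takes over 72 s, if anything falls off the work surface, if the arm or the gripper's body presses on something with over 40 N, if the wrist force passes 120 N, or if a joint passes its speed limit or range.

ROBOT

A 6-joint arm with a two-finger parallel gripper is mounted at the origin on a cart in front of the work surface, level with it; the furniture and walls round the work are solid. World frame = base frame: x ahead of the robot, y to its left, z up, the work surface at z = 0. Lengths are in m, angles in rad, forces in N, time in s.
With the tool pointing down it reaches from about 0.35 to 0.975 m from the base axis. Payload 4.9 kg.
Tool frame: the origin (TCP) lies on the front face of the gripper's body, between the roots of the fingers; the fingertips stand ctrl.tip_extent ahead of it and the grasp point (between the pads) lies 54 mm ahead of it (ctrl.tip_extent is the distance from the TCP to the fingertips, in m); z points along the fingers, y is the line along which they close (so a half turn about z gives the same grasp; the last joint's range is limited). The gripper opens to 85 mm and grips with 20 to 120 N. Pads are 22 mm wide; open, the fingers measure 114 mm over their backs; the gripper's body (76 mm by 85 mm) begins 54 mm behind the grasp point. The pads swing forward as they close: fully open they stand 13 mm farther back than shut.
Start: joints at [-1.343, 0.053, 1.613, -0, 1.476, -0.119], TCP at [0.212, -0.588, 0.304] pointing down, gripper open.
Joint ranges: [-3.01, 3.01], [-1.01, 2.22], [0.06, 2.58], [-1.02, 4.17], [0.09, 2.62], [-3.14, 3.14]. Speed limits (rad/s): [2.57, 2.57, 3.14, 3.14, 3.14, 3.14].

INTERFACE

Orientations are given as a rotation vector (axis times angle).
In Python, from station import ctrl gives the robot as it stands.
- The arm moves only by the tool apply_moves, never from a script. Its argument "rows" is one flat list of numbers, 6 for each row, row after row: the shift along the tool's x, y, z normalised to -1 to 1, where 1 is 0.6 m, then the turn, a rotation vector about the tool's x, y, z normalised to -1 to 1, where 1 is 90 degrees. A call has 1 to 20 rows; each row is the pose to reach, as a shift and turn from the pose commanded when the call began, along the tool's axes at that moment; what a row does not reach only later rows make up. A row lasts 1/10 s, in which the tool goes at most 50 mm and 8.59 degrees, less where a joint would pass 70% of its speed; a pose out of reach is approached as far as the arm can. A call with a number of a shift or a turn outside -1 to 1 is refused whole. A call with a gripper value outside its range is refused whole. "grip" is the opening, from 0 (shut) to 1 (fully open), set as the call begins (left out, the last holds). The fingers move at their own pace and stop on an object; "grip_force" is the grip in N (left out, the last holds). Time passes only in rows, so rows that repeat a pose let the fingers close. It gives the time, the measured TCP pose, the force, the opening and the grip force at its end, in the units of the state.
- ctrl.get_obs(): the state, without advancing time (a new reading comes with each control period).
- ctrl.get_image(name): name is "side" or "top"; returns (picture, depth): 400x640x3 uint8, blue, green, red; 400x640 float32, m along the optical axis (not along the pixel's ray), 0 where there is no reading.
- ctrl.camera_model(name): a dict with "mtx" (3x3 intrinsics, pixels), "k1" (the pictures are not rectified: a ray, as slopes to the right and down, at radius r is drawn at 1 + k1 r^2 times it, then the intrinsics apply), "R" (3x3) and "t" (3): a world point X has camera coordinates R X + t. Camera axes: x right, y down, z forward; pixel columns grow to the right and rows downward; lengths in m; the calibration is good to about 2 mm. A picture is of the moment at which its call begins. camera_model takes no time and is no camera call.
- ctrl.finish_job(): hands the job in; it is judged then, once.
The state is a dict: "t": time; "q": joint angles; "dq": joint speeds; "effort": joint torques, N m; "tool_pos": TCP position; "tool_rot": TCP orientation; "contact_force": force on the tool from outside, world axes, zero at the start; "wrist_torque": the same for the moment, N m; "opening": finger opening in m; "grip_force": force on a finger pad.
Only numpy, scipy, OpenCV 4.12 (cv2) and the standard library are available. Lean on these libraries where they do the work, as an engineer would, in place of code of your own. Each camera call takes 0.05 s, during which the arm holds its last target. There are 200 camera calls.

## Working session

There is one attempt and no reset: what is moved stays moved. The work goes in short steps, Python scripts to look and compute and a tool call to move; the robot and the scene stay as the last step left them, time stands still between calls to the robot, and variables do not carry over. Pictures are saved under pics/ and viewed, at most 10 in all, crops included, and the job is handed in when it is done.

Besides the shell and the picture viewer there is one more tool, called after "Request:" as name(argument=value, ...) on one line, values as JSON. apply_moves: Moves the arm, as the interface text tells. Its arguments: {"type":"object","properties":{"rows":{"type":"array","items":{"type":"number"}},"grip":{"type":"number"},"grip_force":{"type":"number"}},"required":["rows"]}

```bash
mkdir -p pics; ls; python3 - <<'E'
from station import ctrl
import cv2,numpy as np
print(ctrl.get_obs(), ctrl.tip_extent)
for n in ("top","side"):
    im,d=ctrl.get_image(n); cv2.imwrite(f"pics/{n}0.png",im); np.savez(f"{n}0.npz",im=im,d=d); print(ctrl.camera_model(n))
E
```

```text
pics
{'t': 0.0, 'q': array([-1.34300183e+00,  5.33610060e-02,  1.61430085e+00, -6.70568205e-06,
        1.47600469e+00, -1.18973610e-01]), 'dq': array([-0.0003087 ,  0.00045985,  0.00069149, -0.0005213 , -0.00085685,
        0.00035657]), 'effort': array([-6.24110453e-04, -3.93681800e+01, -3.70178998e+01, -2.64134751e-04,
        7.09562548e-03,  1.08489036e-06]), 'tool_pos': array([ 0.21231842, -0.58732327,  0.3026562 ]), 'tool_rot': array([-3.09244991e+00, -5.41620827e-01,  1.87509252e-04]), 'contact_force': array([-0.62090328, -0.2675487 , -0.55065245]), 'wrist_torque': array([0.04445356, 0.01172991, 0.02588026]), 'grip_force': 0.0, 'opening': 0.08535946086097232} 0.0726
{'mtx': array([[398.45282527,   0.        , 320.42442732],
       [  0.        , 398.45282527, 199.07899483],
       [  0.        ,   0.        ,   1.        ]]), 'k1': -0.0816552905837034, 'R': array([[-0.49591964, -0.86833373, -0.00776209],
       [-0.83838142,  0.48110387, -0.25623359],
       [ 0.22623064, -0.12056368, -0.96658372]]), 't': array([0.3173691 , 0.45150662, 1.45331959])}
{'mtx': array([[388.11862112,   0.        , 322.29743848],
       [  0.        , 388.11862112, 200.09150187],
       [  0.        ,   0.        ,   1.        ]]), 'k1': 0.02088905269181501, 'R': array([[ 0.99650035, -0.08309488, -0.00907197],
       [-0.05821028, -0.61196473, -0.78873997],
       [ 0.05998853,  0.78650773, -0.61466004]]), 't': array([-0.51975333,  0.14749442,  1.13537202])}
```

View pics/top0.png

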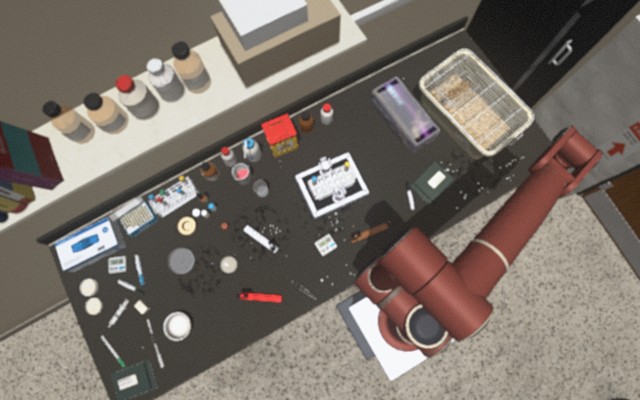

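View pics/side0.png

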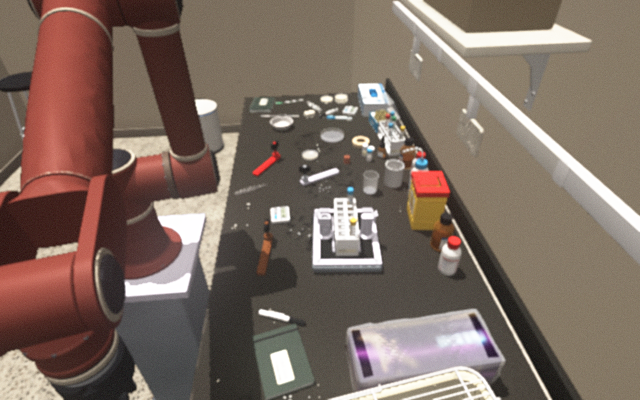

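The top view shows the aluminium bar at about (260,237), red and brown decoys at (262,297) and (370,233), and the shaker at (333,185). The side view shows the bar at (322,176) and the shaker at (347,238). I'll zoom in on these.

```bash
cat > h.py <<'E'
import numpy as np,cv2
from station import ctrl
def px2w(n,u,v,d=None,z=None):
    c=ctrl.camera_model(n);K=c["mtx"]
    p=cv2.undistortPoints(np.array([[[u,v]]],float),K,np.array([c["k1"],0,0,0,0.]))[0,0]
    r=c["R"].T@np.array([p[0],p[1],1.]);o=-c["R"].T@c["t"]
    s=d if d is not None else (z-o[2])/r[2]
    return o+s*r
def w2px(n,X):
    c=ctrl.camera_model(n)
    return cv2.projectPoints(np.atleast_2d(np.array(X,float)),cv2.Rodrigues(c["R"])[0],c["t"],c["mtx"],np.array([c["k1"],0,0,0,0.]))[0][:,0]
def crop(im,x,y,w,h,s):
    return cv2.resize(im[y:y+h,x:x+w],None,fx=s,fy=s,interpolation=cv2.INTER_CUBIC)
E
python3 - <<'E'
from h import *
t=np.load("top0.npz");s=np.load("side0.npz")
a=np.vstack([np.hstack([crop(t["im"],290,145,80,80,5),crop(t["im"],235,215,80,60,5)[:300].copy() if 0 else crop(t["im"],230,200,80,80,5)]),])
b=np.hstack([crop(s["im"],300,180,100,50*2,4)[:,:400],crop(s["im"],290,150,66,66,6)[:400,:396]])
b=cv2.resize(b,(600,300)) if 0 else b
cv2.imwrite("pics/c1.png",a)
b=np.hstack([crop(s["im"],305,180,80,95,5),crop(s["im"],285,140,80,95,5)])
cv2.imwrite("pics/c2.png",b)
for n,im,(u,v) in (("top",t,(333,185)),("top",t,(262,238)),("side",s,(322,176))):
    d=im["d"][v,u];print(n,u,v,d,px2w(n,u,v,d))
E
```

```text
Traceback (most recent call last):
ValueError: all the input array dimensions except for the concatenation axis must match exactly, but along dimension 0, the array at index 0 has size 400 and the array at index 1 has size 396
```

```bash
python3 - <<'E'
from h import *
t=np.load("top0.npz");s=np.load("side0.npz")
cv2.imwrite("pics/c1.png",np.hstack([crop(t["im"],290,145,80,80,5),crop(t["im"],230,200,80,80,5)]))
cv2.imwrite("pics/c2.png",np.hstack([crop(s["im"],305,180,80,95,5),crop(s["im"],285,140,80,95,5)]))
for n,im,(u,v) in (("top",t,(333,185)),("top",t,(262,238)),("side",s,(322,176))):
    d=im["d"][v,u];print(n,u,v,d,px2w(n,u,v,d))
E
```

```text
top 333 185 1.510588 [ 0.56998968 -0.01563358  0.07610879]
top 262 238 1.5217296 [0.53739932 0.31605322 0.01558236]
side 322 176 1.4086394 [0.54692668 0.31559372 0.01262293]
```

View pics/c1.png

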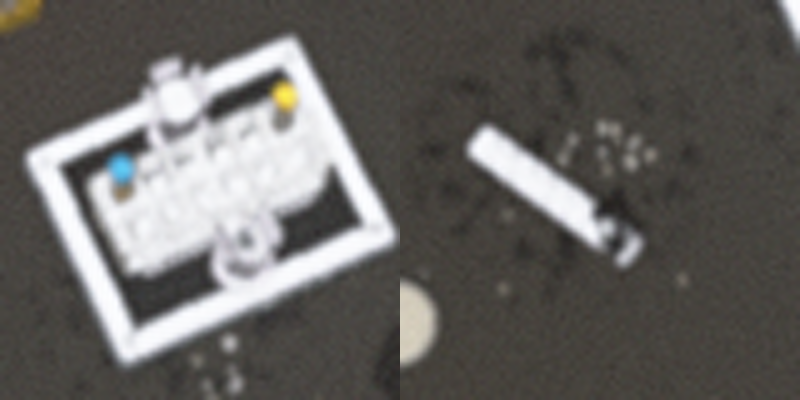

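View pics/c2.png

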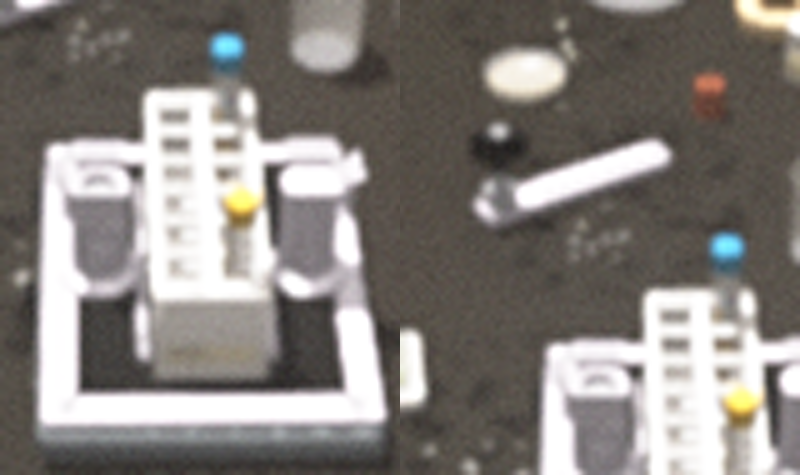

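The crops show the bored post on the robot side, so shaker x points roughly along world +x. The blue and yellow caps are beyond it, and the bar's ferrule end is toward lower right in the top view. Next I'll measure poses.

```bash
cat >> h.py <<'E'
def cloud(n,d):
    c=ctrl.camera_model(n);v,u=np.mgrid[0:400,0:640]
    p=cv2.undistortPoints(np.stack([u,v],-1).reshape(-1,1,2).astype(float),c["mtx"],np.array([c["k1"],0,0,0,0.]))[:,0]
    X=np.c_[p,np.ones(len(p))]*d.reshape(-1,1)
    return ((X-c["t"])@c["R"]).reshape(400,640,3)
E
python3 - <<'E'
from h import *
np.set_printoptions(precision=4,suppress=True)
for n in ("top","side"):
    f=np.load(n+"0.npz");im,d=f["im"],f["d"];P=cloud(n,d);hsv=cv2.cvtColor(im,cv2.COLOR_BGR2HSV)
    print("==",n)
    def near(x,y,r): return np.hypot(P[...,0]-x,P[...,1]-y)<r
    bl=near(.57,-.016,.13)
    b=near(.75,-.1,.08)
    for nm,(lo,hi) in dict(blue=(95,115),yel=(20,32)).items():
        m=bl&(hsv[...,0]>=lo)&(hsv[...,0]<=hi)&(hsv[...,1]>120)&(P[...,2]>.1)
        v,u=np.nonzero(m)
        if len(u): print(nm,len(u),u.mean(),v.mean(),P[m].mean(0), px2w(n,u.mean(),v.mean(),z=.143))
    # rack top
    m=bl&(abs(P[...,2]-.1)<.008)&(hsv[...,2]>150);print("rack/posts",m.sum(),cv2.minAreaRect((P[m][:,:2]*1000).astype(np.float32)))
    m=bl&(P[...,2]>.1)&(P[...,2]<.125);q=P[m]
    # shaker rim
    m=near(.57,-.016,.2)&(hsv[...,2]>120)&(P[...,2]>.02)&(P[...,2]<.06);print("rim",m.sum(),cv2.minAreaRect((P[m][:,:2]*1000).astype(np.float32)),np.median(P[m][:,2]))
    # bar
    m=near(.54,.316,.1)&(P[...,2]>.007)&(P[...,2]<.03);q=P[m]
    print("bar",m.sum(),cv2.minAreaRect((q[:,:2]*1000).astype(np.float32)),q.mean(0),np.median(q[:,2]))
    m=near(.54,.316,.13)&(P[...,2]>.045)&(P[...,2]<.09);q=P[m]
    print("head",m.sum(),q.mean(0),q[:,2].max(),cv2.minAreaRect((q[:,:2]*1000).astype(np.float32)) if len(q) else 0)
    m=near(.54,.316,.12)&(abs(P[...,2])<.005);print("bench z",np.median(P[m][:,2]),P[m][:,2].std())
E
```

```text
== top
blue 13 313.84615384615387 178.46153846153845 [0.6073 0.0447 0.1498] [0.6093 0.0438 0.143 ]
yel 15 346.6 163.93333333333334 [ 0.5964 -0.0866  0.1492] [ 0.5982 -0.0881  0.143 ]
rack/posts 493 ((584.5203247070312, -19.2115478515625), (173.5766143798828, 146.7559814453125), 49.570316314697266)
rim 1391 ((545.8438110351562, -16.959426879882812), (239.15115356445312, 266.9039306640625), 85.10853576660156) 0.036097000077796995
bar 237 ((550.035888671875, 316.3383483886719), (163.35589599609375, 185.60069274902344), 32.64833450317383) [0.5475 0.3259 0.0127] 0.01234784190822875
head 43 [0.4854 0.2955 0.0692] 0.08257803849750316 ((485.71820068359375, 296.3020324707031), (14.821938514709473, 38.91971969604492), 88.64036560058594)
bench z -9.08573924047039e-05 0.00251359160439165
== side
blue 19 350.05263157894734 189.68421052631578 [0.6061 0.0407 0.1485] [0.6074 0.0481 0.143 ]
yel 16 352.8125 221.4375 [ 0.5943 -0.0955  0.1471] [ 0.5951 -0.0908  0.143 ]
rack/posts 710 ((587.5858154296875, -24.120399475097656), (177.30642700195312, 146.14312744140625), 51.57264709472656)
rim 1915 ((585.50537109375, -27.173782348632812), (235.1897735595703, 192.00794982910156), 85.63289642333984) 0.036212716529424566
bar 197 ((540.2285766601562, 318.3336486816406), (153.55569458007812, 31.386783599853516), 27.140533447265625) [0.5332 0.3135 0.0134] 0.012303177720703034
head 80 [0.484  0.2906 0.0628] 0.07399374433548711 ((484.13800048828125, 293.61041259765625), (18.00362777709961, 38.944095611572266), 88.1663818359375)
bench z -0.0004212568505875452 0.0017495414203744033
```

```bash
cat >> h.py <<'E'
from scipy.ndimage import map_coordinates
def edge(n,g,p0,p1,z,nrm,w=.014):
    """world offset along nrm at which mean brightness changes most (p0,p1: xy)"""
    s=np.linspace(-w,w,57);t=np.linspace(.08,.92,60)
    X=np.array([[*(np.array(p0)*(1-a)+np.array(p1)*a+nrm*o),z] for o in s for a in t])
    uv=w2px(n,X);v=map_coordinates(g,[uv[:,1],uv[:,0]],order=1).reshape(57,60)
    pr=cv2.GaussianBlur(np.median(v,1)[:,None],(1,9),2.0)[:,0]
    gr=-np.gradient(pr);i=gr[3:-3].argmax()+3;m=slice(max(i-6,0),i+7);wt=np.clip(gr[m],0,None)
    return (s[m]*wt).sum()/wt.sum(),gr[i]
def rectfit(n,g,c,yaw,L,W,z):
    ex=np.array([np.cos(yaw),np.sin(yaw)]);ey=np.array([-ex[1],ex[0]]);c=np.array(c);o={}
    for k,(nr,al,hn,ha) in dict(xp=(ex,ey,L/2,W/2),xm=(-ex,ey,L/2,W/2),yp=(ey,ex,W/2,L/2),ym=(-ey,ex,W/2,L/2)).items():
        m=c+nr*hn;a=edge(n,g,m-al*ha,m,z,nr);b=edge(n,g,m,m+al*ha,z,nr)
        o[k]=(round(a[0]*1e3,1),round(b[0]*1e3,1),round(a[1]),round(b[1]))
    return o
E
python3 - <<'E'
from h import *
for n in ("top","side"):
    f=np.load(n+"0.npz");g=cv2.cvtColor(f["im"],cv2.COLOR_BGR2GRAY).astype(float)
    print(n,"shaker",rectfit(n,g,(.5870,-.0215),-.082,.190,.240,.036))
    print(n,"bar12",rectfit(n,g,(.5375,.3205),.474,.152,.024,.012))
    print(n,"bar0",rectfit(n,g,(.5375,.3205),.474,.152,.024,.0))
E
```

```text
top shaker {'xp': (np.float64(-0.9), np.float64(-0.5), 9, 9), 'xm': (np.float64(-1.4), np.float64(-1.0), 8, 9), 'yp': (np.float64(-0.5), np.float64(-0.9), 9, 9), 'ym': (np.float64(-3.5), np.float64(-3.5), 10, 10)}
top bar12 {'xp': (np.float64(4.5), np.float64(3.6), 9, 10), 'xm': (np.float64(0.4), np.float64(0.0), 6, 8), 'yp': (np.float64(3.5), np.float64(1.5), 10, 10), 'ym': (np.float64(-5.5), np.float64(2.0), 7, 10)}
top bar0 {'xp': (np.float64(7.9), np.float64(7.0), 9, 9), 'xm': (np.float64(-2.8), np.float64(-2.0), 6, 8), 'yp': (np.float64(3.4), np.float64(1.0), 10, 10), 'ym': (np.float64(-5.0), np.float64(2.9), 7, 10)}
side shaker {'xp': (np.float64(-2.0), np.float64(-1.8), 18, 14), 'xm': (np.float64(-0.4), np.float64(-0.8), 15, 14), 'yp': (np.float64(2.9), np.float64(5.4), 8, 7), 'ym': (np.float64(-0.5), np.float64(-0.3), 10, 9)}
side bar12 {'xp': (np.float64(3.5), np.float64(4.5), 10, 9), 'xm': (np.float64(4.3), np.float64(2.5), 7, 10), 'yp': (np.float64(2.6), np.float64(4.0), 6, 8), 'ym': (np.float64(4.5), np.float64(5.5), 7, 6)}
side bar0 {'xp': (np.float64(5.0), np.float64(11.1), 4, 9), 'xm': (np.float64(-1.6), np.float64(-4.3), 1, 6), 'yp': (np.float64(11.0), np.float64(12.0), 3, 1), 'ym': (np.float64(-10.7), np.float64(-8.5), 6, 7)}
```

```bash
cat >> h.py <<'E'
from scipy.spatial.transform import Rotation as Ro
def state():
    o=ctrl.get_obs();R=Ro.from_rotvec(o["tool_rot"]);m=R.as_matrix()
    print("t %.2f"%o["t"],"tcp",o["tool_pos"].round(4),"yaw %.4f"%np.arctan2(m[1,0],m[0,0]),"tilt",(m[:2,2]).round(4),"q6 %.3f"%o["q"][5],"F",o["contact_force"].round(1),"T",o["wrist_torque"].round(2),"open %.4f"%o["opening"],"gf %.1f"%o["grip_force"],"tip %.4f"%ctrl.tip_extent)
    return o,R
def mv(p,yaw):
    """row that takes the tool, pointing down, to p with its x at yaw"""
    o,R=state();Rt=Ro.from_matrix([[np.cos(yaw),np.sin(yaw),0],[np.sin(yaw),-np.cos(yaw),0],[0,0,-1]])
    d=R.inv().apply(np.array(p)-o["tool_pos"])/.6;r=(R.inv()*Rt).as_rotvec()/(np.pi/2)
    print("row",d.round(4),r.round(4))
E
python3 -c "
from h import *
mv((.37,-.14,.30),.41)"
```

```text
t 0.10 tcp [ 0.2123 -0.5874  0.3028] yaw 0.3468 tilt [-0.0004  0.0018] q6 -0.119 F [ 0.1  0.2 -0.7] T [0.01 0.02 0.01] open 0.0851 gf 0.0 tip 0.0726
row [ 0.5006 -0.6119  0.0059] [-0.0012 -0.0002 -0.0402]
```

Request:
apply_moves(rows=[0.5, -0.61, 0, 0, 0, -0.04, 0.5, -0.61, 0, 0, 0, -0.04, 0.5, -0.61, 0, 0, 0, -0.04, 0.5, -0.61, 0, 0, 0, -0.04, 0.5, -0.61, 0, 0, 0, -0.04, 0.5, -0.61, 0, 0, 0, -0.04, 0.5, -0.61, 0, 0, 0, -0.04, 0.5, -0.61, 0, 0, 0, -0.04, 0.5, -0.61, 0, 0, 0, -0.04, 0.5, -0.61, 0, 0, 0, -0.04], grip=0.7)

```text
t: 1.1
tool_pos: [0.3704, -0.1384, 0.3035]
tool_rot: [-3.074, -0.644, -0.001]
contact_force: [-0.2, -1.1, -0.1]
opening: 0.0596
grip_force: 0.0
```

```bash
python3 -c "
from h import *
mv((.526,.3147,.18),.472)"
```

```text
t 1.10 tcp [ 0.3704 -0.1384  0.3035] yaw 0.4130 tilt [0.0004 0.0008] q6 0.611 F [-0.2 -1.1 -0.1] T [-0.01 -0.03 -0.01] open 0.0596 gf 0.0 tip 0.0726
row [ 0.5405 -0.5875  0.2066] [-0.0004 -0.0004 -0.0376]
```

Request:
apply_moves(rows=[0.54, -0.5875, 0.1, 0, 0, -0.0376, 0.54, -0.5875, 0.1, 0, 0, -0.0376, 0.54, -0.5875, 0.1, 0, 0, -0.0376, 0.54, -0.5875, 0.1, 0, 0, -0.0376, 0.54, -0.5875, 0.1, 0, 0, -0.0376, 0.54, -0.5875, 0.1, 0, 0, -0.0376, 0.54, -0.5875, 0.1, 0, 0, -0.0376, 0.54, -0.5875, 0.2066, 0, 0, -0.0376, 0.54, -0.5875, 0.2066, 0, 0, -0.0376, 0.54, -0.5875, 0.2066, 0, 0, -0.0376, 0.54, -0.5875, 0.2066, 0, 0, -0.0376, 0.54, -0.5875, 0.2066, 0, 0, -0.0376])

```text
t: 2.3
tool_pos: [0.526, 0.3112, 0.1776]
tool_rot: [3.054, 0.732, -0.007]
contact_force: [-0.5, -0.6, -0.2]
opening: 0.0596
grip_force: 0.0
```

```bash
python3 - <<'E'
from h import *
mv((.526,.3147,.076),.472)
a,_=ctrl.get_image("top");b,_=ctrl.get_image("side")
for n,im in(("top",a),("side",b)):
    uv=w2px(n,[(.526,.3147,.107),(.526,.3147,.006)]);print(uv)
cv2.imwrite("pics/g1.png",np.hstack([crop(a,225,190,80,80,5),crop(b,285,120,80,80,5)]))
E
```

```text
t 2.30 tcp [0.526  0.3112 0.1776] yaw 0.4704 tilt [-0.0039 -0.002 ] q6 1.513 F [-0.5 -0.6 -0.2] T [ 0.    0.02 -0.  ] open 0.0596 gf 0.0 tip 0.0726
row [ 0.0033 -0.0052  0.1693] [ 0.      0.0028 -0.001 ]
[[259.99673497 236.43443631]
 [264.05603574 240.77992057]]
[[315.75864306 154.00298553]
 [316.29990363 177.95913234]]
```

View pics/g1.png

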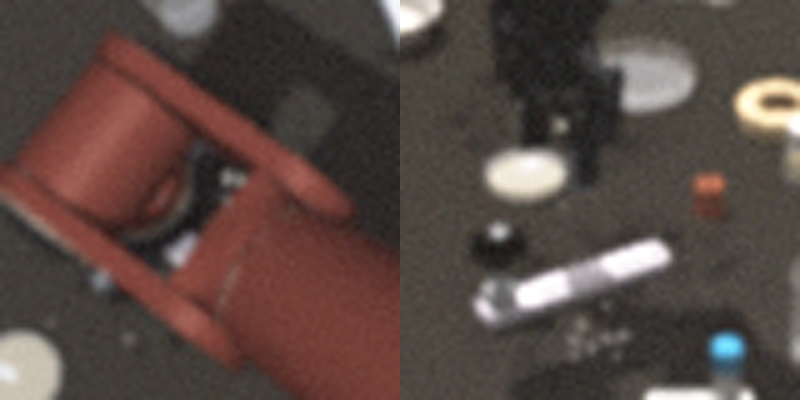

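The side view shows the fingertips at about (317,153), over the bar and as predicted. Descending.

Request:
apply_moves(rows=[0, 0, 0.07, 0, 0, 0, 0, 0, 0.14, 0, 0, 0, 0, 0, 0.14, 0, 0, 0, 0, 0, 0.14, 0, 0, 0])

```text
t: 2.8
tool_pos: [0.5272, 0.3099, 0.0972]
tool_rot: [-3.056, -0.728, -0.001]
contact_force: [0.8, 0.3, -0.0]
opening: 0.0601
grip_force: 0.0
```

```bash
python3 -c "
from h import *
mv((.526,.3147,.0755),.472)"
```

```text
t 2.80 tcp [0.5272 0.3099 0.0972] yaw 0.4674 tilt [0.0005 0.0001] q6 1.513 F [ 0.8  0.3 -0. ] T [-0.04  0.01 -0.02] open 0.0601 gf 0.0 tip 0.0726
row [ 0.0018 -0.008   0.0362] [ 0.0001 -0.0003 -0.0029]
```

Request:
apply_moves(rows=[0.0018, -0.008, 0.02, 0, 0, -0.003, 0.0018, -0.008, 0.036, 0, 0, -0.003, 0.0018, -0.008, 0.036, 0, 0, -0.003])

```text
t: 3.1
tool_pos: [0.5254, 0.3155, 0.0739]
tool_rot: [3.054, 0.737, -0.001]
contact_force: [-0.9, -0.5, -0.4]
opening: 0.0599
grip_force: 0.0
```

Request:
apply_moves(rows=[0, 0, 0, 0, 0, 0, 0, 0, 0, 0, 0, 0, 0, 0, 0, 0, 0, 0, 0, 0, 0, 0, 0, 0, 0, 0, 0, 0, 0, 0], grip=0, grip_force=40)

```text
t: 3.6
tool_pos: [0.5263, 0.3158, 0.0752]
tool_rot: [-3.054, -0.736, -0.002]
contact_force: [-0.9, 0.3, 3.6]
opening: 0.0226
grip_force: 40.5
```

```bash
python3 -c "
from h import *
state()"
```

```text
t 3.60 tcp [0.5263 0.3158 0.0752] yaw 0.4733 tilt [0.0011 0.0007] q6 1.517 F [-0.9  0.3  3.6] T [ 0.07  0.09 -0.05] open 0.0226 gf 40.5 tip 0.0726
```

Request:
apply_moves(rows=[0, 0, -0.03, 0, 0, 0, 0, 0, -0.08, 0, 0, 0, 0, 0, -0.15, 0, 0, 0, 0, 0, -0.22, 0, 0, 0, 0, 0, -0.3, 0, 0, 0, 0, 0, -0.35, 0, 0, 0, 0, 0, -0.35, 0, 0, 0, 0, 0, -0.35, 0, 0, 0, 0, 0, -0.35, 0, 0, 0])

```text
t: 4.5
tool_pos: [0.5246, 0.315, 0.2808]
tool_rot: [3.053, 0.736, -0.009]
contact_force: [0.2, 0.3, -2.7]
opening: 0.0229
grip_force: 40.4
```

```bash
python3 - <<'E'
from h import *
e=np.array([np.cos(-.082),np.sin(-.082)])
p=np.array([.587,-.020])-.014*e; print(p)
mv((*p,.28),-.082)
E
```

```text
[ 0.57304704 -0.01885329]
t 4.50 tcp [0.5246 0.315  0.2808] yaw 0.4734 tilt [-0.0051 -0.0023] q6 1.517 F [ 0.2  0.3 -2.7] T [ 0.04 -0.03 -0.  ] open 0.0229 gf 40.4 tip 0.0726
row [-0.1817  0.532   0.0021] [0.0008 0.0035 0.3536]
```

Request:
apply_moves(rows=[-0.01, 0.03, 0, 0, 0, 0.02, -0.036, 0.106, 0, 0, 0, 0.07, -0.064, 0.186, 0, 0, 0, 0.124, -0.091, 0.266, 0, 0, 0, 0.177, -0.118, 0.346, 0, 0, 0, 0.23, -0.145, 0.426, 0, 0, 0, 0.283, -0.167, 0.49, 0, 0, 0, 0.326, -0.178, 0.522, 0, 0, 0, 0.347, -0.1817, 0.532, 0, 0, 0, 0.3536, -0.1817, 0.532, 0, 0, 0, 0.3536, -0.1817, 0.532, 0, 0, 0, 0.3536, -0.1817, 0.532, 0, 0, 0, 0.3536])

```text
t: 5.7
tool_pos: [0.574, -0.017, 0.2837]
tool_rot: [-3.139, 0.126, 0.002]
contact_force: [-0.9, -0.5, -1.8]
opening: 0.0228
grip_force: 40.4
```

```bash
python3 - <<'E'
from h import *
mv((.57305,-.01885,.20),-.082)
for n in("top","side"):
    im,d=ctrl.get_image(n);np.savez(n+"1.npz",im=im,d=d)
    P=cloud(n,d);c=np.hypot(P[...,0]-.58,P[...,1]+.02)<.12
    for lo,hi in((.19,.20),(.2,.212),(.212,.24),(.24,.27)):
        m=c&(P[...,2]>lo)&(P[...,2]<hi);q=P[m]
        if len(q)>5: print(n,lo,len(q),q.mean(0).round(4),q.min(0).round(3),q.max(0).round(3))
s=np.load("side1.npz")["im"];t=np.load("top1.npz")["im"]
cv2.imwrite("pics/p1.png",np.hstack([crop(t,285,125,100,115,4),crop(s,300,150,100,115,4)]))
E
```

```text
t 5.70 tcp [ 0.574  -0.017   0.2837] yaw -0.0801 tilt [-0.0012  0.0005] q6 1.492 F [-0.9 -0.5 -1.8] T [-0.   -0.03  0.  ] open 0.0228 gf 40.4 tip 0.0726
row [-0.0011  0.0033  0.1394] [-0.0003  0.0008  0.0012]
top 0.212 6 [ 0.567  -0.0277  0.2282] [ 0.562 -0.036  0.22 ] [ 0.571 -0.023  0.24 ]
top 0.24 20 [ 0.5666 -0.0085  0.2616] [ 0.558 -0.058  0.244] [0.585 0.029 0.27 ]
side 0.19 18 [ 0.5274 -0.0171  0.1941] [ 0.521 -0.023  0.191] [ 0.534 -0.011  0.2  ]
side 0.2 47 [ 0.5917 -0.0305  0.2101] [ 0.513 -0.038  0.2  ] [ 0.662 -0.015  0.212]
side 0.212 458 [ 0.5824 -0.0276  0.2224] [ 0.512 -0.046  0.212] [ 0.662 -0.004  0.24 ]
side 0.24 152 [ 0.5413 -0.0291  0.2526] [ 0.509 -0.064  0.24 ] [ 0.583 -0.002  0.269]
```

View pics/p1.png

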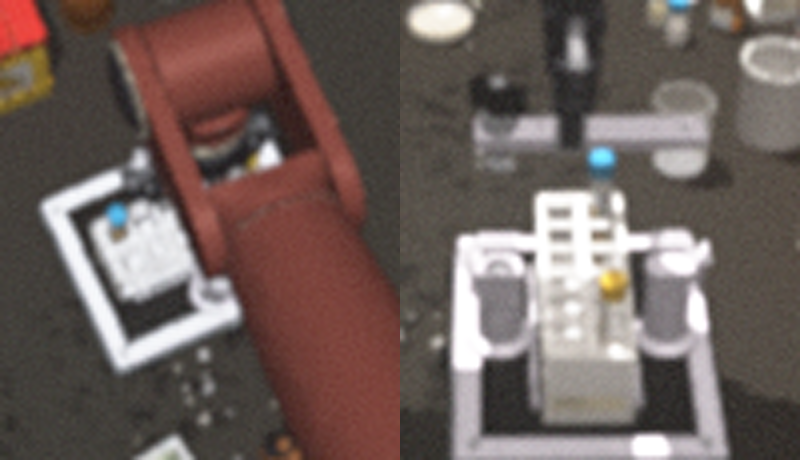

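```bash
python3 - <<'E'
from h import *
s=np.load("side1.npz");g=cv2.cvtColor(s["im"],cv2.COLOR_BGR2GRAY).astype(float)
for z in (.2125,.2165):
  c=np.array([.574,-.017])+.014*np.array([np.cos(-.08),np.sin(-.08)])+.012*np.array([np.sin(-.08),-np.cos(-.08)])
  e=np.array([np.cos(-.08),np.sin(-.08)])
  for sg in(1,-1):
    P=c+sg*e*.076
    o=np.linspace(-.02,.02,41);uv=w2px("side",[(*(P+sg*e*a),z) for a in o])
    print(z,sg,map_coordinates(g,[uv[:,1],uv[:,0]],order=1).round().astype(int)[::2])
E
```

```text
0.2125 1 [138 143 145 144 147 142 139 139 133 129 115  97  85  81  79  79  80  78
  82  85  84]
0.2125 -1 [112 114 115 114 111 114 118 124 135 129 114  96  83  80  81  81  82  83
  79  78  79]
0.2165 1 [143 142 144 147 142 142 144 146 145 140 121  99  81  81  83  83  83  83
  83  82  84]
0.2165 -1 [128 126 125 125 126 130 134 137 138 134 115  96  84  79  74  74  77  78
  80  82  82]
```

Request:
apply_moves(rows=[-0.002, 0.0033, 0.03, 0, 0, 0.001, -0.002, 0.0033, 0.07, 0, 0, 0.001, -0.002, 0.0033, 0.1, 0, 0, 0.001, -0.002, 0.0033, 0.1, 0, 0, 0.001, -0.002, 0.0033, 0.1, 0, 0, 0.001, -0.002, 0.0033, 0.1, 0, 0, 0.001])

```text
t: 6.4
tool_pos: [0.5737, -0.02, 0.2261]
tool_rot: [3.139, -0.13, 0.004]
contact_force: [0.4, 0.5, -2.5]
opening: 0.0229
grip_force: 40.4
```

```bash
python3 -c "
from h import *
mv((.5728,-.0189,.178),-.082)"
```

```text
t 6.40 tcp [ 0.5737 -0.02    0.2261] yaw -0.0831 tilt [ 0.0027 -0.0004] q6 1.489 F [ 0.4  0.5 -2.5] T [0.01 0.02 0.05] open 0.0229 gf 40.4 tip 0.0726
row [-0.0019 -0.0016  0.0802] [ 0.0001 -0.0018 -0.0007]
```

Request:
apply_moves(rows=[-0.001, 0, 0.02, 0, 0, 0, -0.001, 0, 0.04, 0, 0, 0, -0.001, 0, 0.055, 0, 0, 0, -0.001, 0, 0.06, 0, 0, 0, -0.001, 0, 0.06, 0, 0, 0, -0.001, 0, 0.06, 0, 0, 0])

```text
t: 7.0
tool_pos: [0.5722, -0.0201, 0.1884]
tool_rot: [-3.139, 0.131, 0.001]
contact_force: [-0.7, 0.9, -1.3]
opening: 0.0229
grip_force: 40.5
```

```bash
python3 - <<'E'
from h import *
mv((.5728,-.0189,.178),-.082)
im,d=ctrl.get_image("side");P=cloud("side",d)
c=np.hypot(P[...,0]-.527,P[...,1]+.016)<.04
m=c&(cv2.cvtColor(im,cv2.COLOR_BGR2GRAY)<60)&(P[...,2]>.13);q=P[m];print("head",len(q),q.mean(0),np.percentile(q[:,2],[5,50,95]))
cv2.imwrite("pics/p2.png",crop(im,305,180,90,80,7))
E
```

```text
t 7.00 tcp [ 0.5722 -0.0201  0.1884] yaw -0.0837 tilt [-0.0008  0.0001] q6 1.489 F [-0.7  0.9 -1.3] T [-0.09  0.07  0.02] open 0.0229 gf 40.5 tip 0.0726
row [ 0.0009 -0.0021  0.0173] [ 0.      0.0005 -0.0011]
head 248 [ 0.53869496 -0.03323642  0.22970166] [0.15076725 0.24703689 0.33374414]
```

View pics/p2.png

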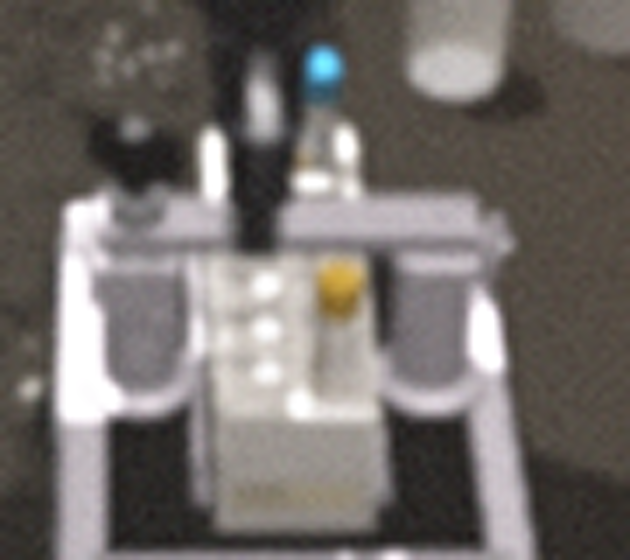

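The bar is over both posts, with its right end at (472,215) aligned to the right post's outer edge, and the ferrule is over the threaded post. Lowering gently.

Request:
apply_moves(rows=[0, -0.001, 0.004, 0, 0, 0, 0, -0.001, 0.008, 0, 0, 0, 0, -0.001, 0.011, 0, 0, 0, 0, -0.001, 0.014, 0, 0, 0, 0, -0.001, 0.016, 0, 0, 0, 0, -0.001, 0.0165, 0, 0, 0])

```text
t: 7.65
tool_pos: [0.5725, -0.0196, 0.1784]
tool_rot: [3.139, -0.131, 0.0]
contact_force: [0.1, -0.9, -1.5]
opening: 0.0225
grip_force: 40.6
```

```bash
python3 -c "
from h import *
mv((.5728,-.0189,.177),-.082)"
```

```text
t 7.65 tcp [ 0.5725 -0.0196  0.1784] yaw -0.0836 tilt [ 0.0002 -0.0002] q6 1.490 F [ 0.1 -0.9 -1.5] T [-0.16 -0.06  0.04] open 0.0225 gf 40.6 tip 0.0726
row [ 0.0005 -0.0011  0.0023] [ 0.0001 -0.0002 -0.001 ]
```

Request:
apply_moves(rows=[0, 0, 0.002, 0, 0, 0, 0, 0, 0.002, 0, 0, 0, 0, 0, 0.004, 0, 0, 0, 0, 0, 0.004, 0, 0, 0])

```text
t: 8.05
tool_pos: [0.5725, -0.0196, 0.1781]
tool_rot: [3.139, -0.131, -0.001]
contact_force: [-5.9, -0.8, 10.1]
opening: 0.0227
grip_force: 41.8
```

```bash
python3 -c "
from h import *
state()"
```

```text
t 8.05 tcp [ 0.5725 -0.0196  0.1781] yaw -0.0835 tilt [-0.0003 -0.0003] q6 1.490 F [-5.9 -0.8 10.1] T [-0.04  1.09  0.04] open 0.0227 gf 41.8 tip 0.0726
```

Request:
apply_moves(rows=[0, 0, 0, 0, 0, 0, 0, 0, 0, 0, 0, 0, 0, 0, 0, 0, 0, 0, 0, 0, 0, 0, 0, 0], grip=0.45)

```text
t: 8.45
tool_pos: [0.5722, -0.0194, 0.1756]
tool_rot: [-3.139, 0.131, 0.001]
contact_force: [-0.1, -0.4, -0.7]
opening: 0.0386
grip_force: 0.0
```

```bash
python3 - <<'E'
from h import *
state()
im,d=ctrl.get_image("side");np.savez("side2.npz",im=im,d=d);P=cloud("side",d)
g=cv2.cvtColor(im,cv2.COLOR_BGR2GRAY)
e=np.array([np.cos(-.082),np.sin(-.082)]);n=np.array([-e[1],e[0]])
q=P-np.array([.587,-.02,0]);x=q[...,:2]@e;y=q[...,:2]@n
for lo,hi in((-.075,-.05),(-.045,-.03),(.01,.03),(.03,.05),(.05,.075)):
    m=(x>lo)&(x<hi)&(abs(y)<.006)&(P[...,2]<.13)&(P[...,2]>.09);print(lo,m.sum(),np.median(P[m][:,2]))
m=(abs(x+.06)<.025)&(abs(y)<.025)&(P[...,2]>.13)&(P[...,2]<.185)&(g<70);print("head",m.sum(),np.percentile(P[m][:,2],[2,50,90,98]),P[m].mean(0),cv2.minAreaRect((P[m][:,:2]*1000).astype(np.float32)))
for a in(.038,.047,.049): pass
cv2.imwrite("pics/p3.png",crop(im,305,180,90,80,7))
E
```

```text
t 8.45 tcp [ 0.5722 -0.0194  0.1756] yaw -0.0836 tilt [-0.0004  0.0003] q6 1.490 F [-0.1 -0.4 -0.7] T [-0.03 -0.01 -0.  ] open 0.0386 gf 0.0 tip 0.0726
-0.075 18 0.12475955926162491
-0.045 16 0.11466879756601787
0.01 15 0.11636660252176291
0.03 17 0.11679784737246277
0.05 25 0.11593737335068556
head 108 [0.14456494 0.15846991 0.1667115  0.16824519] [ 0.52655145 -0.0209093   0.15771995] ((525.7664794921875, -19.45108985900879), (14.843189239501953, 40.17954635620117), 53.09238052368164)
```

View pics/p3.png

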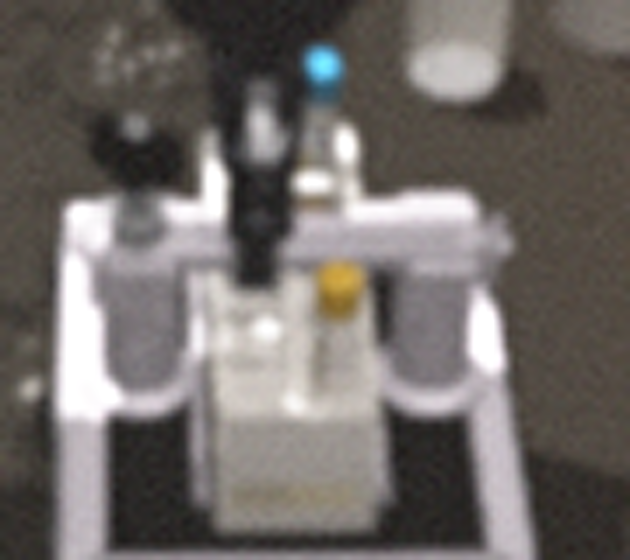

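The bar is home: its top sits at about z = 0.115–0.117 along its length, and the head top is at 0.167, so the screw is riding on the thread. Raising the tool, then moving over the screw.

Request:
apply_moves(rows=[0, 0, -0.05, 0, 0, 0, 0, 0, -0.1, 0, 0, 0, 0, 0, -0.15, 0, 0, 0, 0, 0, -0.15, 0, 0, 0, 0, 0, -0.15, 0, 0, 0], grip=0.6)

```text
t: 9.0
tool_pos: [0.5727, -0.0195, 0.2667]
tool_rot: [3.139, -0.131, 0.003]
contact_force: [-0.0, -0.1, -0.8]
opening: 0.0514
grip_force: 0.0
```

```bash
python3 - <<'E'
from h import *
mv((.5267,-.0156,.265),1.0)
P=[];
for n in("side",):
  for k in range(4):
    im,d=ctrl.get_image(n);c=cloud(n,d);g=cv2.cvtColor(im,cv2.COLOR_BGR2GRAY)
    m=(np.hypot(c[...,0]-.5267,c[...,1]+.0156)<.03)&(c[...,2]>.15)&(c[...,2]<.175)&(g<90);q=c[m]
    r=cv2.minAreaRect((q[:,:2]*1000).astype(np.float32));print(len(q),q.mean(0).round(4),np.percentile(q[:,2],[50,95]),r)
    t=q[q[:,2]>.1625];w,V=np.linalg.eigh(np.cov(t[:,:2].T));print("top",len(t),t.mean(0).round(4),np.degrees(np.arctan(V[1,1]/V[0,1])),np.sqrt(w)*1e3)
E
```

```text
t 9.00 tcp [ 0.5727 -0.0195  0.2667] yaw -0.0836 tilt [ 0.0016 -0.0002] q6 1.490 F [-0.  -0.1 -0.8] T [ 0.04 -0.02 -0.04] open 0.0514 gf 0.0 tip 0.0726
row [-0.0769 -0.0001  0.0027] [ 6.000e-04 -9.000e-04 -6.899e-01]
93 [ 0.5266 -0.0209  0.1603] [0.16064348 0.16774961] ((526.1787109375, -18.416336059570312), (15.848346710205078, 39.937801361083984), 49.85955047607422)
top 39 [ 0.5269 -0.0191  0.1658] -33.43547023600306 [ 3.4874603  12.47582953]
90 [ 0.5266 -0.0206  0.1604] [0.16128383 0.16726428] ((526.673583984375, -18.628026962280273), (14.585724830627441, 39.71809005737305), 54.31849670410156)
top 39 [ 0.527  -0.0189  0.1655] -33.93238458423371 [ 3.71128799 12.53266633]
91 [ 0.5272 -0.0208  0.1605] [0.16186137 0.16773264] ((526.1658325195312, -17.76082992553711), (13.863564491271973, 40.999778747558594), 52.93198776245117)
top 41 [ 0.5272 -0.0192  0.1657] -35.92369489933685 [ 3.52786329 12.52849855]
91 [ 0.527  -0.0208  0.1606] [0.16095714 0.16734315] ((527.1148071289062, -18.501157760620117), (12.35485553741455, 38.753028869628906), 54.6274528503418)
top 40 [ 0.5264 -0.0188  0.1658] -35.52094863016286 [ 3.50149549 12.21465629]
```

Request:
apply_moves(rows=[-0.0769, 0, 0, 0, 0, -0.84, -0.0769, 0, 0, 0, 0, -0.84, -0.0769, 0, 0, 0, 0, -0.84, -0.0769, 0, 0, 0, 0, -0.84, -0.0769, 0, 0, 0, 0, -0.84, -0.0769, 0, 0, 0, 0, -0.84, -0.0769, 0, 0, 0, 0, -0.84, -0.0769, 0, 0, 0, 0, -0.84, -0.0769, 0, 0, 0, 0, -0.84, -0.0769, 0, 0, 0, 0, -0.84])

```text
t: 10.2
tool_pos: [0.5259, -0.0156, 0.2647]
tool_rot: [-2.56, -1.819, 0.002]
contact_force: [-0.2, 0.4, -0.5]
opening: 0.0514
grip_force: 0.0
```

```bash
python3 -c "
from h import *
mv((.5267,-.0160,.221),2.53)"
```

```text
t 10.20 tcp [ 0.5259 -0.0156  0.2647] yaw 1.2355 tilt [-0.0022  0.0005] q6 0.164 F [-0.2  0.4 -0.5] T [-0.01  0.01  0.02] open 0.0514 gf 0.0 tip 0.0726
row [-0.0002  0.0017  0.0728] [-1.300e-03 -8.000e-04 -8.241e-01]
```

Turn the rest of the way, then descend.

Request:
apply_moves(rows=[0, 0, 0, 0, 0, -0.824, 0, 0, 0, 0, 0, -0.824, 0, 0, 0, 0, 0, -0.824, 0, 0, 0, 0, 0, -0.824, 0, 0, 0, 0, 0, -0.824, 0, 0, 0, 0, 0, -0.824, 0, 0, 0, 0, 0, -0.824, 0, 0, 0, 0, 0, -0.824, 0, 0, 0, 0, 0, -0.824, 0, 0, 0.03, 0, 0, -0.824, 0, 0, 0.06, 0, 0, -0.824, 0, 0, 0.073, 0, 0, -0.824, 0, 0, 0.073, 0, 0, -0.824, 0, 0, 0.073, 0, 0, -0.824])

```text
t: 11.6
tool_pos: [0.5265, -0.0156, 0.2225]
tool_rot: [0.947, 2.995, 0.0]
contact_force: [-0.2, 0.5, 0.3]
opening: 0.0511
grip_force: 0.0
```

```bash
python3 -c "
from h import *
mv((.5267,-.0158,.220),2.53)"
```

```text
t 11.60 tcp [ 0.5265 -0.0156  0.2225] yaw 2.5293 tilt [ 0.0001 -0.    ] q6 -1.130 F [-0.2  0.5  0.3] T [-0.04  0.01  0.03] open 0.0511 gf 0.0 tip 0.0726
row [-0.0004 -0.0001  0.0041] [ 0.      0.0001 -0.0004]
```

Request:
apply_moves(rows=[0, 0, 0.002, 0, 0, 0, 0, 0, 0.002, 0, 0, 0, 0, 0, 0.002, 0, 0, 0, 0, 0, 0.002, 0, 0, 0, 0, 0, 0.002, 0, 0, 0, 0, 0, 0.002, 0, 0, 0, 0, 0, 0.002, 0, 0, 0], grip=0, grip_force=20)

```text
t: 12.3
tool_pos: [0.5267, -0.0157, 0.2216]
tool_rot: [0.945, 2.995, -0.0]
contact_force: [-0.2, -0.4, 3.1]
opening: 0.0115
grip_force: 26.4
```

```bash
python3 -c "
from h import *
state()"
```

```text
t 12.30 tcp [ 0.5267 -0.0157  0.2216] yaw 2.5301 tilt [ 0.001  -0.0003] q6 -1.130 F [-0.2 -0.4  3.1] T [-0.18  0.02  0.  ] open 0.0115 gf 26.4 tip 0.0726
```

Request:
apply_moves(rows=[0, 0, 0, 0, 0, -0.05, 0, 0, 0, 0, 0, -0.1, 0, 0, -0.0003, 0, 0, -0.15, 0, 0, -0.0005, 0, 0, -0.2, 0, 0, -0.0007, 0, 0, -0.25, 0, 0, -0.0008, 0, 0, -0.3, 0, 0, -0.001, 0, 0, -0.35, 0, 0, -0.001, 0, 0, -0.4, 0, 0, -0.001, 0, 0, -0.44, 0, 0, -0.001, 0, 0, -0.465, 0, 0, -0.001, 0, 0, -0.465, 0, 0, -0.001, 0, 0, -0.465])

```text
t: 13.5
tool_pos: [0.5262, -0.0156, 0.2212]
tool_rot: [0.186, -3.136, -0.0]
contact_force: [1.7, -1.1, -0.7]
opening: 0.0113
grip_force: 25.9
```

```bash
cat >> h.py <<'E'
def head(k=3):
    z=[];a=[]
    for _ in range(k):
        im,d=ctrl.get_image("side");c=cloud("side",d);g=cv2.cvtColor(im,cv2.COLOR_BGR2GRAY)
        m=(np.hypot(c[...,0]-.5267,c[...,1]+.0156)<.03)&(c[...,2]>.13)&(c[...,2]<.175)&(g<90);q=c[m]
        t=q[q[:,2]>np.percentile(q[:,2],60)];w,V=np.linalg.eigh(np.cov(t[:,:2].T))
        z.append(np.percentile(q[:,2],[3,50,95]).round(4));a.append(np.degrees(np.arctan2(V[1,1],V[0,1])).round(1))
    print("head z",z,"yaw",a)
E
python3 -c "
from h import *
state();head(1)"
```

```text
t 13.50 tcp [ 0.5262 -0.0156  0.2212] yaw -3.0234 tilt [-0.0004  0.0003] q6 -1.860 F [ 1.7 -1.1 -0.7] T [-0.02 -0.22 -0.03] open 0.0113 gf 25.9 tip 0.0726
head z [array([0.1467, 0.1617, 0.1719])] yaw [np.float64(152.8)]
```

Now loosen so the screw can drop, and check.

Request:
apply_moves(rows=[0, 0, 0, 0, 0, 0, 0, 0, 0, 0, 0, 0, 0, 0, 0, 0, 0, 0, 0, 0, 0, 0, 0, 0, 0, 0, -0.06, 0, 0, 0, 0, 0, -0.1, 0, 0, 0, 0, 0, -0.1, 0, 0, 0, 0, 0, -0.1, 0, 0, 0], grip=0.5)

```text
t: 14.35
tool_pos: [0.5265, -0.0156, 0.2821]
tool_rot: [-0.187, 3.135, -0.0]
contact_force: [0.1, -0.2, -0.6]
opening: 0.0427
grip_force: 0.0
```

```bash
python3 -c "
from h import *
state();head(4)"
```

```text
t 14.35 tcp [ 0.5265 -0.0156  0.2821] yaw -3.0226 tilt [ 0.0011 -0.0002] q6 -1.861 F [ 0.1 -0.2 -0.6] T [0.02 0.02 0.  ] open 0.0427 gf 0.0 tip 0.0726
head z [array([0.1382, 0.1538, 0.1621]), array([0.1378, 0.1546, 0.1629]), array([0.1395, 0.1543, 0.1625]), array([0.1386, 0.1531, 0.1626])] yaw [np.float64(-175.6), np.float64(-173.7), np.float64(-175.4), np.float64(-171.5)]
```

The head top is now at 0.1625, which matches the dropped position (screw_out 12.5 mm), and the turn is about -0.19. Regripping lower.

Request:
apply_moves(rows=[0, 0, 0.07, 0, 0, 0, 0, 0, 0.105, 0, 0, 0, 0, 0, 0.109, 0, 0, 0, 0, 0, 0.109, 0, 0, 0, 0, 0, 0.109, 0, 0, 0])

```text
t: 15.05
tool_pos: [0.5271, -0.0157, 0.2176]
tool_rot: [-0.187, 3.134, -0.001]
contact_force: [0.3, -0.3, 0.2]
opening: 0.0423
grip_force: 0.0
```

Request:
apply_moves(rows=[0, 0, 0, 0, 0, 0, 0, 0, 0, 0, 0, 0, 0, 0, 0, 0, 0, 0, 0, 0, 0, 0, 0, 0, 0, 0, 0, 0, 0, 0, 0, 0, 0, 0, 0, 0], grip=0, grip_force=20)

```text
t: 15.65
tool_pos: [0.527, -0.0157, 0.2177]
tool_rot: [-0.187, 3.134, -0.0]
contact_force: [-1.5, 0.4, 6.0]
opening: 0.0114
grip_force: 25.7
```

```bash
python3 -c "
from h import *
state()"
```

```text
t 15.65 tcp [ 0.527  -0.0157  0.2177] yaw -3.0226 tilt [ 0.0021 -0.0002] q6 -1.861 F [-1.5  0.4  6. ] T [0.1  0.18 0.03] open 0.0114 gf 25.7 tip 0.0726
```

Request:
apply_moves(rows=[0, 0, 0, 0, 0, 0.05, 0, 0, 0.0003, 0, 0, 0.12, 0, 0, 0.0005, 0, 0, 0.2, 0, 0, 0.0007, 0, 0, 0.28, 0, 0, 0.0009, 0, 0, 0.36, 0, 0, 0.0011, 0, 0, 0.44, 0, 0, 0.0013, 0, 0, 0.52, 0, 0, 0.0015, 0, 0, 0.6, 0, 0, 0.0017, 0, 0, 0.68, 0, 0, 0.0019, 0, 0, 0.76, 0, 0, 0.0021, 0, 0, 0.84, 0, 0, 0.0023, 0, 0, 0.92, 0, 0, 0.0025, 0, 0, 1, 0, 0, 0.0025, 0, 0, 1])

```text
t: 17.05
tool_pos: [0.5263, -0.0164, 0.2162]
tool_rot: [2.087, 2.347, -0.003]
contact_force: [-4.5, -3.0, 7.8]
opening: 0.0113
grip_force: 26.0
```

```bash
python3 -c "
from h import *
state()"
```

```text
t 17.05 tcp [ 0.5263 -0.0164  0.2162] yaw 1.6878 tilt [-0.0007 -0.0023] q6 -0.288 F [-4.5 -3.   7.8] T [-0.44  0.81 -0.01] open 0.0113 gf 26.0 tip 0.0726
```

Request:
apply_moves(rows=[0, 0, 0, 0, 0, 0.05, 0, 0, 0.0003, 0, 0, 0.12, 0, 0, 0.0005, 0, 0, 0.2, 0, 0, 0.0007, 0, 0, 0.28, 0, 0, 0.0009, 0, 0, 0.36, 0, 0, 0.0011, 0, 0, 0.44, 0, 0, 0.0013, 0, 0, 0.52, 0, 0, 0.0015, 0, 0, 0.6, 0, 0, 0.0017, 0, 0, 0.68, 0, 0, 0.0019, 0, 0, 0.76, 0, 0, 0.0021, 0, 0, 0.84, 0, 0, 0.0023, 0, 0, 0.92, 0, 0, 0.0025, 0, 0, 1, 0, 0, 0.0025, 0, 0, 1])

```text
t: 18.45
tool_pos: [0.5264, -0.0155, 0.2147]
tool_rot: [-3.136, -0.184, 0.0]
contact_force: [-4.7, 1.4, 7.6]
opening: 0.0112
grip_force: 26.0
```

```bash
python3 -c "
from h import *
state()"
```

```text
t 18.45 tcp [ 0.5264 -0.0155  0.2147] yaw 0.1172 tilt [-0.0003  0.0003] q6 1.283 F [-4.7  1.4  7.6] T [ 0.3   0.68 -0.04] open 0.0112 gf 26.0 tip 0.0726
```

Request:
apply_moves(rows=[0, 0, 0, 0, 0, 0.05, 0, 0, 0.0003, 0, 0, 0.12, 0, 0, 0.0005, 0, 0, 0.2, 0, 0, 0.0007, 0, 0, 0.28, 0, 0, 0.0009, 0, 0, 0.36, 0, 0, 0.0011, 0, 0, 0.44, 0, 0, 0.0013, 0, 0, 0.52, 0, 0, 0.0015, 0, 0, 0.6, 0, 0, 0.0017, 0, 0, 0.68, 0, 0, 0.0019, 0, 0, 0.76, 0, 0, 0.0021, 0, 0, 0.84, 0, 0, 0.0023, 0, 0, 0.92, 0, 0, 0.0025, 0, 0, 1, 0, 0, 0.0025, 0, 0, 1])

```text
t: 19.85
tool_pos: [0.5275, -0.0156, 0.2132]
tool_rot: [-2.348, 2.083, -0.005]
contact_force: [1.8, 0.9, 4.5]
opening: 0.0113
grip_force: 25.6
```

Request:
apply_moves(rows=[0, 0, 0, 0, 0, 0, 0, 0, 0, 0, 0, 0, 0, 0, 0, 0, 0, 0, 0, 0, -0.06, 0, 0, 0, 0, 0, -0.1, 0, 0, 0, 0, 0, -0.1, 0, 0, 0], grip=0.5)

```text
t: 20.45
tool_pos: [0.5279, -0.0159, 0.2757]
tool_rot: [-2.348, 2.082, -0.009]
contact_force: [0.7, 0.5, 0.7]
opening: 0.0429
grip_force: 0.0
```

```bash
python3 -c "
from h import *
state();head(4)"
```

```text
t 20.45 tcp [ 0.5279 -0.0159  0.2757] yaw -1.4511 tilt [ 0.0065 -0.0013] q6 2.851 F [0.7 0.5 0.7] T [-0.04 -0.   -0.02] open 0.0429 gf 0.0 tip 0.0726
head z [array([0.1384, 0.1538, 0.1581]), array([0.1369, 0.1527, 0.1584]), array([0.1369, 0.1539, 0.1587]), array([0.1358, 0.1541, 0.1582])] yaw [np.float64(98.1), np.float64(96.0), np.float64(98.3), np.float64(97.7)]
```

Head top is at 0.158 and follows the tool, so the thread has engaged (turn about 4.5). Going back half a turn in the air and regripping.

Request:
apply_moves(rows=[0, 0, 0, 0, 0, -1, 0, 0, 0, 0, 0, -1, 0, 0, 0, 0, 0, -1, 0, 0, 0, 0, 0, -1, 0, 0, 0, 0, 0, -1, 0, 0, 0, 0, 0, -1, 0, 0, 0, 0, 0, -1, 0, 0, 0, 0, 0, -1, 0, 0, 0, 0, 0, -1, 0, 0, 0, 0, 0, -1, 0, 0, 0, 0, 0, -1, 0, 0, 0, 0, 0, -1])

```text
t: 21.85
tool_pos: [0.5256, -0.0155, 0.2697]
tool_rot: [-3.135, -0.187, 0.005]
contact_force: [0.6, -0.2, 0.6]
opening: 0.0428
grip_force: 0.0
```

Request:
apply_moves(rows=[0, 0, 0, 0, 0, -1, 0, 0, 0, 0, 0, -1, 0, 0, 0, 0, 0, -1, 0, 0, 0, 0, 0, -1, 0, 0, 0, 0, 0, -1, 0, 0, 0, 0, 0, -1, 0, 0, 0, 0, 0, -1, 0, 0, 0, 0, 0, -1, 0, 0, 0, 0, 0, -1, 0, 0, 0, 0, 0, -1, 0, 0, 0, 0, 0, -1, 0, 0, 0, 0, 0, -1, 0, 0, 0, 0, 0, -1])

```text
t: 23.15
tool_pos: [0.5261, -0.0156, 0.2709]
tool_rot: [-2.087, -2.346, 0.001]
contact_force: [-0.2, -0.4, -0.6]
opening: 0.0429
grip_force: 0.0
```

```bash
python3 -c "
from h import *
mv((.5268,-.0157,.213),np.pi-1.4535)"
```

```text
t 23.15 tcp [ 0.5261 -0.0156  0.2709] yaw 1.6874 tilt [-0.0014  0.0003] q6 -0.288 F [-0.2 -0.4 -0.6] T [ 0.01  0.05 -0.04] open 0.0429 gf 0.0 tip 0.0726
row [-0.0004  0.0013  0.0965] [-0.0009 -0.0003 -0.0005]
```

Request:
apply_moves(rows=[0, 0.001, 0.06, 0, 0, 0, 0, 0.001, 0.09, 0, 0, 0, 0, 0.001, 0.0965, 0, 0, 0, 0, 0.001, 0.0965, 0, 0, 0, 0, 0.001, 0.0965, 0, 0, 0])

```text
t: 23.65
tool_pos: [0.5276, -0.0157, 0.2151]
tool_rot: [2.085, 2.348, 0.002]
contact_force: [0.5, -0.3, 0.4]
opening: 0.0427
grip_force: 0.0
```

Request:
apply_moves(rows=[0, 0, 0, 0, 0, 0, 0, 0, 0, 0, 0, 0, 0, 0, 0, 0, 0, 0, 0, 0, 0, 0, 0, 0, 0, 0, 0, 0, 0, 0, 0, 0, 0, 0, 0, 0], grip=0, grip_force=20)

```text
t: 24.25
tool_pos: [0.5276, -0.0156, 0.2151]
tool_rot: [2.084, 2.348, 0.002]
contact_force: [0.0, 0.3, 5.3]
opening: 0.0115
grip_force: 25.7
```

Request:
apply_moves(rows=[0, 0, 0, 0, 0, 0.05, 0, 0, 0.0003, 0, 0, 0.12, 0, 0, 0.0005, 0, 0, 0.2, 0, 0, 0.0007, 0, 0, 0.28, 0, 0, 0.0009, 0, 0, 0.36, 0, 0, 0.0011, 0, 0, 0.44, 0, 0, 0.0013, 0, 0, 0.52, 0, 0, 0.0015, 0, 0, 0.6, 0, 0, 0.0017, 0, 0, 0.68, 0, 0, 0.0019, 0, 0, 0.76, 0, 0, 0.0021, 0, 0, 0.84, 0, 0, 0.0023, 0, 0, 0.92, 0, 0, 0.0025, 0, 0, 1, 0, 0, 0.0025, 0, 0, 1, 0, 0, 0.0025, 0, 0, 1, 0, 0, 0.0025, 0, 0, 1])

```text
t: 25.85
tool_pos: [0.5276, -0.0161, 0.2136]
tool_rot: [3.134, 0.187, 0.003]
contact_force: [0.0, -0.7, 5.7]
opening: 0.0114
grip_force: 25.7
```

```bash
python3 - <<'E'
from h import *
state();head(2)
im,d=ctrl.get_image("side");P=cloud("side",d)
e=np.array([np.cos(-.082),np.sin(-.082)]);n=np.array([-e[1],e[0]])
q=P-np.array([.587,-.02,0]);x=q[...,:2]@e;y=q[...,:2]@n
for lo,hi in((-.045,-.03),(-.02,.01),(.01,.03),(.03,.05),(.05,.075)):
    m=(x>lo)&(x<hi)&(abs(y)<.006)&(P[...,2]<.13)&(P[...,2]>.09);print(lo,m.sum(),np.median(P[m][:,2]))
cv2.imwrite("pics/p4.png",crop(im,305,170,90,80,7))
E
```

```text
t 25.85 tcp [ 0.5276 -0.0161  0.2136] yaw 0.1189 tilt [ 0.0017 -0.0015] q6 1.281 F [ 0.  -0.7  5.7] T [-0.32  0.17 -0.  ] open 0.0114 gf 25.7 tip 0.0726
head z [array([0.1354, 0.1543, 0.17  ]), array([0.1346, 0.154 , 0.1699])] yaw [np.float64(123.7), np.float64(121.4)]
-0.045 15 0.11495918915966227
-0.02 22 0.11697812706801597
0.01 18 0.11645289662900386
0.03 14 0.11613874501394106
0.05 18 0.11648958346642613
```

View pics/p4.png

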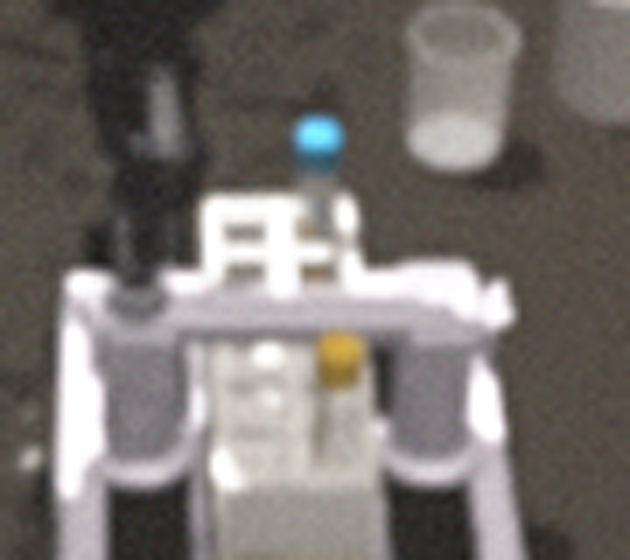

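The picture shows the bar down in both saddles and the fingers on the screw head at (140,230). The turn is about 6.1 rad, with the screw roughly 18 mm out. Handing in.

```bash
python3 -c "
from station import ctrl
print(ctrl.finish_job())"
```

```text
the job is handed in; nothing more can be done
None
```

I handed the job in with the bar home in both saddles. The thumbscrew was dropped off the thread, then turned forward about one full turn (around 6.1 rad, roughly 18 mm out). The gripper is still holding its head at about 26 N; the simulator returned no verdict.

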